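# Clear the rattan shelf onto the wire rack in the same order

### The job

The rattan shelf has to be cleared for mending: move the four containers that stand in its clamp-on steel holders over to the steel wire rack, one upright in each bay, in the same left-to-right order as they stand on the shelf now. Keep them upright on the way, set them down rather than dropping them, and leave the hairbrush in front of the shelf where it lies.

Things in the scene. Friction and masses are not known exactly. Their poses are not given: they have to be found in the camera images.
- jar: White ceramic jar with a lid that is sealed on (one solid piece): round, 56 mm in diameter, straight wall from 10 to 60 mm height, lid edge (also 56 mm) to 67 mm, small knob up to 89 mm, 0.18 to 0.35 kg. Loose, upright in its holder, underside 3 mm above the holder's origin. Origin: centre of the underside; z up. Grip it round the body, 45 to 52 mm above its underside.
- cup: Dark brown coconut-wood beaker, empty and open at the top: round, 58 mm in diameter from 50 mm height to the rim at 75 mm, narrowing to 46 mm at the foot, wall 4.5 mm, 0.08 to 0.15 kg. Loose, upright in its holder, underside 3 mm above the holder's origin. Origin: centre of the underside; z up. Grip it from outside, about 55 mm above its underside.
- oil: Square amber glass hair-oil bottle with paper label and black screw cap: body 42 x 42 mm and 70 mm high, sides along its own x and y, cap 25 mm wide up to 97 mm, 0.13 to 0.25 kg. Loose, upright in its holder, underside 3 mm above the holder's origin. Origin: centre of the underside; z up. Turned up to 0.3 rad from its holder. Grip it across two flat sides, 45 to 52 mm above its underside.
- shampoo: Round ivory plastic shampoo bottle with a broad pale label and a 33 mm cap: 52 mm in diameter, straight wall up to 78 mm, cap top at 104 mm, 0.14 to 0.28 kg. Loose, upright in its holder, underside 3 mm above the holder's origin. Origin: centre of the underside; z up. Grip it round the body, 50 to 60 mm above its underside.
- holder_jar: Stainless clamp-on holder in which the white jar stands at the start. Fixed. 78 mm round dish, floor 3 mm thick, wire rim 10 mm high, screw clamp on its front (-x) side. Origin: centre of its underside, on the shelf top 90 mm above the table; x square to the row, away from the robot; y along the row, to the robot's left. It stays and so marks the place in the row. All four look alike.
- holder_cup: Stainless clamp-on holder in which the wooden beaker stands at the start. Fixed. 78 mm round dish, floor 3 mm thick, wire rim 10 mm high, screw clamp on its front (-x) side. Origin: centre of its underside, on the shelf top 90 mm above the table; x square to the row, away from the robot; y along the row, to the robot's left. It stays and so marks the place in the row. All four look alike.
- holder_oil: Stainless clamp-on holder in which the square oil bottle stands at the start. Fixed. 78 mm round dish, floor 3 mm thick, wire rim 10 mm high, screw clamp on its front (-x) side. Origin: centre of its underside, on the shelf top 90 mm above the table; x square to the row, away from the robot; y along the row, to the robot's left. It stays and so marks the place in the row. All four look alike.
- holder_shampoo: Stainless clamp-on holder in which the shampoo bottle stands at the start. Fixed. 78 mm round dish, floor 3 mm thick, wire rim 10 mm high, screw clamp on its front (-x) side. Origin: centre of its underside, on the shelf top 90 mm above the table; x square to the row, away from the robot; y along the row, to the robot's left. It stays and so marks the place in the row. All four look alike.
- rack: Fixed steel wire rack, 341 x 95 mm, four bays in a row, beside the shelf (left or right of it), turned up to 0.2 rad. Origin: centre of its underside on the table; x away from the robot, y along the row to the robot's left. Flat wire floor at z = 30 mm; bay centres x = 0, y = 126, 42, -42, -126 mm; each bay 79 (y) x 85 mm (x) clear between 5 mm wires with tops at z = 52 mm.
- hairbrush: Brown plastic hairbrush, about 225 mm long, 58 mm wide, lying loose on the table along the front (robot) side of the rattan shelf, bristles up, 30 mm high; origin on its underside where handle and head meet; x along the brush towards the head. To be left alone.
There are look-alikes about, which are no part of the job. What is shaped like the jar but blue, green or yellow is not meant.

How it is judged (in metres and radians):
At the end, for the whole second after the job is handed in: Each container stands released, upright (0.1 rad) and at rest on the floor of one rack bay (origin within 22 mm of the bay centre along the row, 24 mm across, 6 mm in height), the bays filled left to right in the order in which the containers' own holders stand on the shelf (((y of each of holder_cup, holder_oil, holder_shampoo in the frame of holder_jar below 0 m and y of jar in the frame of rack between 0.104 and 0.148 m) or (y of holder_cup in the frame of holder_jar above 0 m and y of each of holder_oil, holder_shampoo in the frame of holder_jar below 0 m and y of jar in the frame of rack between 0.02 and 0.064 m) or (y of each of holder_cup, holder_shampoo in the frame of holder_jar below 0 m and y of holder_oil in the frame of holder_jar above 0 m and y of jar in the frame of rack between 0.02 and 0.064 m) or (y of each of holder_cup, holder_oil in the frame of holder_jar below 0 m and y of holder_shampoo in the frame of holder_jar above 0 m and y of jar in the frame of rack between 0.02 and 0.064 m) or (y of each of holder_cup, holder_oil in the frame of holder_jar above 0 m and y of holder_shampoo in the frame of holder_jar below 0 m and y of jar in the frame of rack between -0.064 and -0.02 m) or (y of each of holder_cup, holder_shampoo in the frame of holder_jar above 0 m and y of holder_oil in the frame of holder_jar below 0 m and y of jar in the frame of rack between -0.064 and -0.02 m) or (y of holder_cup in the frame of holder_jar below 0 m and y of each of holder_oil, holder_shampoo in the frame of holder_jar above 0 m and y of jar in the frame of rack between -0.064 and -0.02 m) or (y of each of holder_cup, holder_oil, holder_shampoo in the frame of holder_jar above 0 m and y of jar in the frame of rack between -0.148 and -0.104 m)) and x of jar in the frame of rack between -0.024 and 0.024 m and z of jar in the frame of rack between 0.024 and 0.036 m and angle between each of jar, cup, oil, shampoo's own z axis and vertical below 0.1 rad and linear speed of each of jar, cup, oil, shampoo below 0.02 m/s and ((y of each of holder_jar, holder_oil, holder_shampoo in the frame of holder_cup below 0 m and y of cup in the frame of rack between 0.104 and 0.148 m) or (y of holder_jar in the frame of holder_cup above 0 m and y of each of holder_oil, holder_shampoo in the frame of holder_cup below 0 m and y of cup in the frame of rack between 0.02 and 0.064 m) or (y of each of holder_jar, holder_shampoo in the frame of holder_cup below 0 m and y of holder_oil in the frame of holder_cup above 0 m and y of cup in the frame of rack between 0.02 and 0.064 m) or (y of each of holder_jar, holder_oil in the frame of holder_cup below 0 m and y of holder_shampoo in the frame of holder_cup above 0 m and y of cup in the frame of rack between 0.02 and 0.064 m) or (y of each of holder_jar, holder_oil in the frame of holder_cup above 0 m and y of holder_shampoo in the frame of holder_cup below 0 m and y of cup in the frame of rack between -0.064 and -0.02 m) or (y of each of holder_jar, holder_shampoo in the frame of holder_cup above 0 m and y of holder_oil in the frame of holder_cup below 0 m and y of cup in the frame of rack between -0.064 and -0.02 m) or (y of holder_jar in the frame of holder_cup below 0 m and y of each of holder_oil, holder_shampoo in the frame of holder_cup above 0 m and y of cup in the frame of rack between -0.064 and -0.02 m) or (y of each of holder_jar, holder_oil, holder_shampoo in the frame of holder_cup above 0 m and y of cup in the frame of rack between -0.148 and -0.104 m)) and x of cup in the frame of rack between -0.024 and 0.024 m and z of cup in the frame of rack between 0.024 and 0.036 m and ((y of each of holder_jar, holder_cup, holder_shampoo in the frame of holder_oil below 0 m and y of oil in the frame of rack between 0.104 and 0.148 m) or (y of holder_jar in the frame of holder_oil above 0 m and y of each of holder_cup, holder_shampoo in the frame of holder_oil below 0 m and y of oil in the frame of rack between 0.02 and 0.064 m) or (y of each of holder_jar, holder_shampoo in the frame of holder_oil below 0 m and y of holder_cup in the frame of holder_oil above 0 m and y of oil in the frame of rack between 0.02 and 0.064 m) or (y of each of holder_jar, holder_cup in the frame of holder_oil below 0 m and y of holder_shampoo in the frame of holder_oil above 0 m and y of oil in the frame of rack between 0.02 and 0.064 m) or (y of each of holder_jar, holder_cup in the frame of holder_oil above 0 m and y of holder_shampoo in the frame of holder_oil below 0 m and y of oil in the frame of rack between -0.064 and -0.02 m) or (y of each of holder_jar, holder_shampoo in the frame of holder_oil above 0 m and y of holder_cup in the frame of holder_oil below 0 m and y of oil in the frame of rack between -0.064 and -0.02 m) or (y of holder_jar in the frame of holder_oil below 0 m and y of each of holder_cup, holder_shampoo in the frame of holder_oil above 0 m and y of oil in the frame of rack between -0.064 and -0.02 m) or (y of each of holder_jar, holder_cup, holder_shampoo in the frame of holder_oil above 0 m and y of oil in the frame of rack between -0.148 and -0.104 m)) and x of oil in the frame of rack between -0.024 and 0.024 m and z of oil in the frame of rack between 0.024 and 0.036 m and ((y of each of holder_jar, holder_cup, holder_oil in the frame of holder_shampoo below 0 m and y of shampoo in the frame of rack between 0.104 and 0.148 m) or (y of holder_jar in the frame of holder_shampoo above 0 m and y of each of holder_cup, holder_oil in the frame of holder_shampoo below 0 m and y of shampoo in the frame of rack between 0.02 and 0.064 m) or (y of each of holder_jar, holder_oil in the frame of holder_shampoo below 0 m and y of holder_cup in the frame of holder_shampoo above 0 m and y of shampoo in the frame of rack between 0.02 and 0.064 m) or (y of each of holder_jar, holder_cup in the frame of holder_shampoo below 0 m and y of holder_oil in the frame of holder_shampoo above 0 m and y of shampoo in the frame of rack between 0.02 and 0.064 m) or (y of each of holder_jar, holder_cup in the frame of holder_shampoo above 0 m and y of holder_oil in the frame of holder_shampoo below 0 m and y of shampoo in the frame of rack between -0.064 and -0.02 m) or (y of each of holder_jar, holder_oil in the frame of holder_shampoo above 0 m and y of holder_cup in the frame of holder_shampoo below 0 m and y of shampoo in the frame of rack between -0.064 and -0.02 m) or (y of holder_jar in the frame of holder_shampoo below 0 m and y of each of holder_cup, holder_oil in the frame of holder_shampoo above 0 m and y of shampoo in the frame of rack between -0.064 and -0.02 m) or (y of each of holder_jar, holder_cup, holder_oil in the frame of holder_shampoo above 0 m and y of shampoo in the frame of rack between -0.148 and -0.104 m)) and x of shampoo in the frame of rack between -0.024 and 0.024 m and z of shampoo in the frame of rack between 0.024 and 0.036 m); the robot touches nothing.
It fails at once if a container is tipped more than about 35 degrees (angle between any of jar, cup, oil, shampoo's own z axis and vertical above 0.6 rad).
It fails at once if a container is dropped instead of set down: faster than 0.5 m/s with its underside within 30 mm of the rack floor's height or lower (a fall of 13 mm or more) ((linear speed of jar above 0.5 m/s and height (world z) of jar below 0.06 m) or (linear speed of cup above 0.5 m/s and height (world z) of cup below 0.06 m) or (linear speed of oil above 0.5 m/s and height (world z) of oil below 0.06 m) or (linear speed of shampoo above 0.5 m/s and height (world z) of shampoo below 0.06 m)).
It fails at once if the hairbrush is moved by more than 30 mm (distance of hairbrush from where it was at the start of the episode above 0.03 m).
It also fails if it takes over 109 s, if anything falls off the work surface, if the arm or the gripper's body presses on something with over 40 N, if the wrist force passes 120 N, or if a joint passes its speed limit or range.

### The arm

A 6-joint arm with a two-finger parallel gripper is mounted at the origin on the work surface. World frame = base frame: x ahead of the robot, y to its left, z up, the work surface at z = 0. Lengths are in mm, angles in degrees, forces in N, time in s.
With the tool pointing down it reaches from about 300 to 850 mm from the base axis. Payload 4.2 kg.
Tool frame: the origin (TCP) lies at the very end of the fingers, on their centre line; the grasp point (between the pads) lies 19 mm behind it; z points along the fingers, x is the direction in which the jaws open and shut, and the axes are right-handed (so a half turn about z gives the same grasp; the last joint's range is limited). The gripper opens to 91 mm and grips with 3 to 60 N. Pads are 32 mm wide; open, the fingers measure 118 mm over their backs; the gripper's body (76 mm by 178 mm) begins 60 mm behind the grasp point.
Start: joints at [67.895, 18.312, 89.639, -0, 72.044, -1.146], TCP at [205.679, 536.972, 213.976] pointing down, gripper open.
Joint ranges: [-177.97, 177.97], [-48.28, 115.42], [12.27, 149.76], [-77.06, 257.06], [2.81, 150.46], [-146.56, 146.56]. Speed limits (degrees/s): [147.25, 147.25, 180, 180, 180, 180].

### API

Orientations are given as [roll, pitch, yaw] about the fixed x, y, z axes, in that order (R = Rz(yaw) Ry(pitch) Rx(roll)).
In Python, from workcell import env gives the robot as it stands.
- The arm moves only by the tool servo_tool, never from a script. Its argument "plan" is a list of rows, each a list of 3 entries, a list of its own where there are three numbers: the turn, a rotation vector about the tool's x, y, z in degrees, then the shift along the tool's x, y, z in mm, then the finger opening in mm, from 0 to 91.2. In form: [[[ax, ay, az], [dx, dy, dz], claw], ...]. A call has exactly 10 rows; each row shifts and turns the pose as measured when the row begins, along the tool's axes as they then stand; what a row does not reach is not made up. A row lasts 1/8 s, in which the tool goes at most 62.5 mm and 10.7 degrees, less where a joint would pass 70% of its speed; a pose out of reach is approached as far as the arm can. A call with a gripper value outside its range is refused whole. The fingers move at their own pace and stop on an object; "squeeze" is the grip in N (left out, the last holds). Time passes only in rows, so rows that do not move let the fingers close, or fill a call up. It gives the time, the measured TCP pose, the force and the opening at its end, in the units of the state.
- env.state(): the state, without advancing time (a new reading comes with each control period).
- env.grab_frame(name): name is "scene" or "top" or "wrist"; returns a dict with "pixels" (384x512x3 uint8, red, green, blue), "intrinsics" (3x3 intrinsics, pixels), "distortion" ([k1, k2, p1, p2, k3] as OpenCV has them; the pictures are not rectified), "eye" and "attitude" of the camera in the world. Camera axes: x right, y up, looking along -z (the intrinsics and any distortion apply to the point x, -y, -z); pixel columns grow to the right and rows downward; lengths in mm; the calibration is good to about 2 mm. A picture is of the moment at which its call begins. There is no depth.
- env.job_done(): hands the job in, once; it reports no verdict.
The state is a dict: "time_s": time; "qpos": joint angles; "qvel": joint speeds; "effort": joint torques, N m; "ee_pos": TCP position; "ee_rot": TCP orientation; "force": force on the tool from outside, world axes, zero at the start; "torque": the same for the moment, N m; "gripper_width": finger opening in mm.
Only numpy, scipy, OpenCV 4.12 (cv2) and the standard library are available. Lean on these libraries where they do the work, as an engineer would, in place of code of your own. Each camera call takes 0.05 s, during which the arm holds its last target.

## Working session

There is one attempt and no reset: what is moved stays moved. The work goes in short steps, Python scripts to look and compute and a tool call to move; the robot and the scene stay as the last step left them, time stands still between calls to the robot, and variables do not carry over. Pictures are saved under pics/ and viewed, and the job is handed in when it is done.

Besides the shell and the picture viewer there is one more tool, called after ">>>" as name([rows], argument=value, ...), one row to a line, values as JSON. servo_tool: Moves the arm, as the interface text tells. Its arguments: {"type":"object","properties":{"plan":{"type":"array"},"squeeze":{"type":"number"}},"required":["plan"]}

```bash
mkdir -p pics; ls; python3 - <<'E'
from workcell import env
import cv2
print(env.state())
for n in ["scene","top","wrist"]:
    f=env.grab_frame(n)
    cv2.imwrite(f"pics/{n}0.png",f["pixels"][:,:,::-1])
    print(n,f["intrinsics"],f["distortion"],f["eye"],f["attitude"])
E
```

```text
pics
{'time_s': 0.0, 'qpos': array([ 6.78946792e+01,  1.83516801e+01,  8.97084622e+01, -1.02572214e-04,
        7.20435227e+01, -1.14603796e+00]), 'qvel': array([ 0.05167155, -0.03205178, -0.04474543,  0.10778059,  0.05199165,
       -0.02596028]), 'effort': array([ 1.75424437e-03, -4.12467098e+01, -2.31976998e+01,  7.28501240e-02,
        4.57580318e-02, -1.70894086e-04]), 'ee_pos': array([205.48451241, 536.47091231, 213.10596394]), 'ee_rot': array([-1.79998024e+02,  1.03646235e-01,  6.90407506e+01]), 'force': array([-0.19510692, -0.16879729, -0.63927161]), 'torque': array([0.02134646, 0.01063955, 0.04349256]), 'gripper_width': 91.29983373568608}
scene [[472.89707702   0.         251.71005237]
 [  0.         472.89707702 182.52090505]
 [  0.           0.           1.        ]] [-0.17095868  0.          0.          0.          0.        ] [1182.54736036  865.16179622  927.853849  ] [ 51.7453701    0.2584175  140.01720265]
top [[474.48376889   0.         252.73012717]
 [  0.         474.48376889 192.55385103]
 [  0.           0.           1.        ]] [-0.17280303  0.          0.          0.          0.        ] [ 256.05933123   50.55172561 1409.68273556] [  9.96135693  -0.33755053 -91.41839083]
wrist [[274.26897701   0.         257.43703142]
 [  0.         274.26897701 189.52276904]
 [  0.           0.           1.        ]] [-0.0666391  0.         0.         0.         0.       ] [137.85644616 561.95944066 384.34334136] [-1.49038037e+01  3.02166343e-02  6.90474060e+01]
```

View pics/scene0.png

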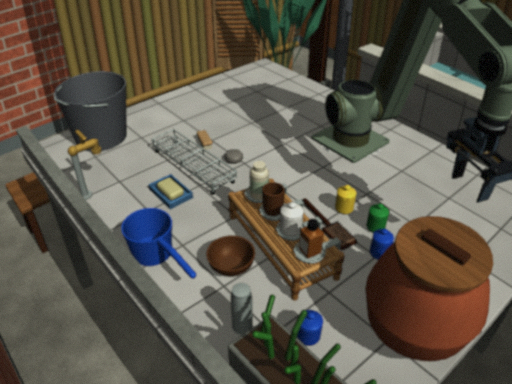

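View pics/top0.png

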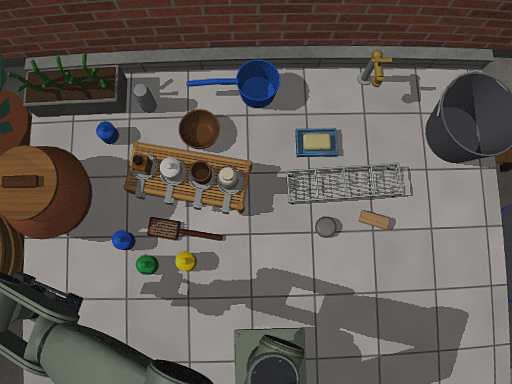

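View pics/wrist0.png

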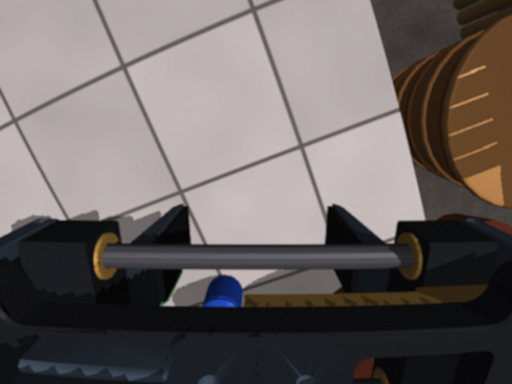

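The top view shows, left to right on the shelf, oil (141,160), jar (171,170), cup (201,173) and shampoo (228,178). The rack is at the right, around (347,183), and the brush lies in front of the shelf. I'll enlarge these areas.

```bash
cat > h.py <<'E'
import numpy as np, cv2
from scipy.spatial.transform import Rotation as R
def cam(f):
    return f["intrinsics"],np.array(f["distortion"],float),np.array(f["eye"]),R.from_euler('xyz',f["attitude"],degrees=True).as_matrix()
def ray(f,uv):
    K,d,e,A=cam(f)
    n=cv2.undistortPoints(np.array([[uv]],float),K,d)[0,0]
    v=A@np.array([n[0],-n[1],-1]); return e,v
def at_z(f,uv,z):
    e,v=ray(f,uv); return e+v*(z-e[2])/v[2]
def proj(f,P):
    K,d,e,A=cam(f)
    P=np.atleast_2d(np.array(P,float)); c=(P-e)@A; c=c*[1,-1,-1]
    return cv2.projectPoints(c,np.zeros(3),np.zeros(3),K,d)[0][:,0]
E
python3 - <<'E'
from workcell import env
import cv2,pickle
f=env.grab_frame("top");g=env.grab_frame("scene");pickle.dump((f,g),open("f0.pkl","wb"))
p=f["pixels"][:,:,::-1]
cv2.imwrite("pics/t1.png",cv2.resize(p[135:220,120:255],None,fx=5.9,fy=5.9,interpolation=cv2.INTER_CUBIC))
cv2.imwrite("pics/t2.png",cv2.resize(p[150:215,280:412],None,fx=6,fy=6,interpolation=cv2.INTER_CUBIC))
p=g["pixels"][:,:,::-1]
cv2.imwrite("pics/s1.png",cv2.resize(p[145:300,220:360],None,fx=3.8,fy=3.8,interpolation=cv2.INTER_CUBIC))
E
```

```text
(no output)
```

View pics/t1.png

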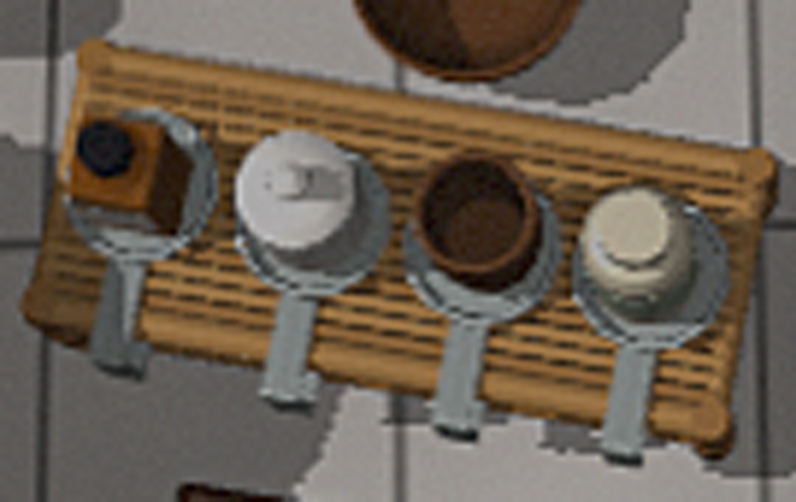

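View pics/t2.png

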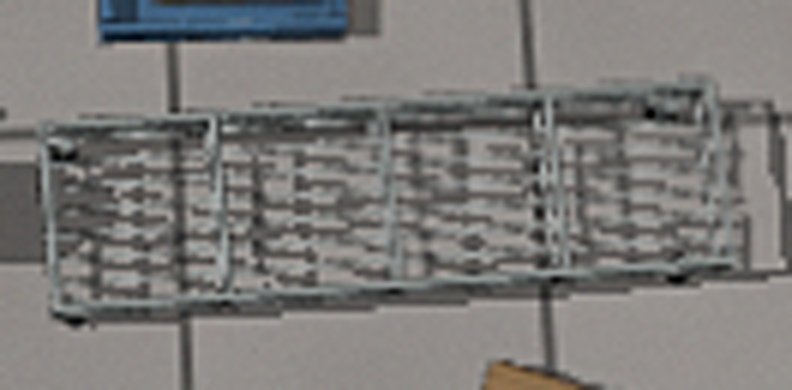

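View pics/s1.png

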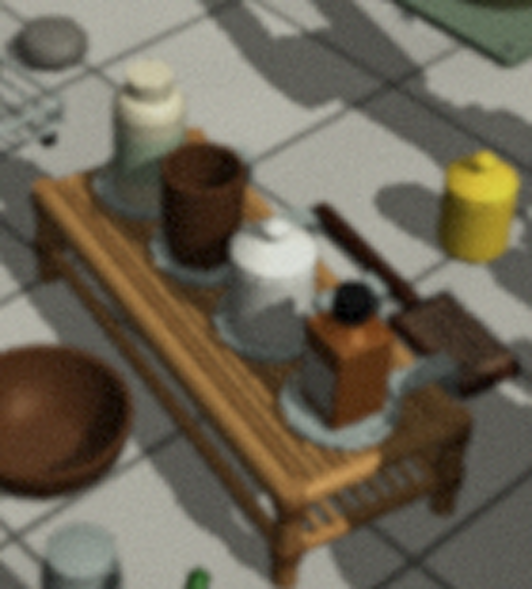

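```bash
python3 - <<'E'
import pickle,numpy as np,cv2
from h import *
f,g=pickle.load(open("f0.pkl","rb"))
t1=lambda x,y:((x+.5)/5.9-.5+120,(y+.5)/5.9-.5+135)
t2=lambda x,y:((x+.5)/6-.5+280,(y+.5)/6-.5+150)
s1=lambda x,y:((x+.5)/3.8-.5+220,(y+.5)/3.8-.5+145)
T={"oil":((105,147),190,(355,297)),"jarlid":((295,190),160,None),"jarknob":((292,178),182,(277,226)),"cup":((477,218),168,(204,172)),"sh":((636,228),197,(150,73))}
for k,(a,z,b) in T.items():
    print(k,at_z(f,t1(*a),z).round(1), at_z(g,s1(*b),z).round(1) if b else '')
for k,a in dict(hoil=(140,185),hjar=(312,217),hcup=(480,244),hsh=(651,267)).items(): print(k,at_z(f,t1(*a),100).round(1))
for k,a in dict(A=(75,190),B=(86,125),C=(160,120),D=(150,208)).items(): print(k,at_z(f,t1(*a),163).round(1))
c=[at_z(f,t2(*p),52) for p in [(44,127),(712,88),(738,263),(58,312)]]
for q in c: print(q.round(1))
print(np.mean(c,0), [np.linalg.norm(c[i]-c[i-3]) for i in range(4)])
for i,j in ((0,1),(3,2)):
    d=c[i]-c[j]; print(np.degrees(np.arctan2(-d[0],d[1])))
E
```

```text
oil [566.9 343.6 190. ] [572.4 350.2 190. ]
jarlid [551.6 261.5 160. ] 
jarknob [552.  259.2 182. ] [556.3 266.2 182. ]
cup [534.5 176.7 168. ] [543.5 183.3 168. ]
sh [521.7 103.1 197. ] [523.7 104.6 197. ]
hoil [570.4 347.5 100. ]
hjar [552.2 263.3 100. ]
hcup [536.9 182.2 100. ]
hsh [523.7 100.5 100. ]
A [553.7 363.8 163. ]
B [584.5 359.3 163. ]
C [585.9 324.5 163. ]
D [544.2 328.4 163. ]
[556.8 -65.2  52. ]
[ 569.9 -401.1   52. ]
[ 481.1 -407.2   52. ]
[465.2 -68.6  52. ]
[ 518.25025966 -235.51609786   52.        ] [np.float64(336.1397415075224), np.float64(89.02034047704844), np.float64(338.9619179612585), np.float64(91.70181032830908)]
2.2401034570612612
2.6995775684748384
```

```bash
cat >> h.py <<'E'
def plan(way,claw,st=None):
    """way: list of (x,y,z,yaw,rows). prints rows from the current state (or st)"""
    from workcell import env
    s=st or env.state()
    p=np.array(s["ee_pos"]); M=R.from_euler('xyz',s["ee_rot"],degrees=True)
    out=[]
    for x,y,z,yaw,n in way:
        T=R.from_euler('xyz',[180,0,yaw],degrees=True)
        rv=(M.inv()*T).as_rotvec(degrees=True); dp=(np.array([x,y,z])-p)/n
        for i in range(n):
            r=np.round(rv/n,1); d=np.round(M.inv().apply(dp),0 if np.linalg.norm(dp)>5 else 1)
            out.append([r.tolist(),d.tolist(),claw])
            p=p+M.apply(d); M=M*R.from_rotvec(r,degrees=True)
        
    import json
    print(json.dumps(out).replace(".0,",",").replace(".0]","]"))
    print(len(out),"end",p.round(1),M.as_euler('xyz',degrees=True).round(1))
E
python3 -c "
from h import *
plan([(555,255,310,-10.7,10)],91)"
```

```text
[[[0, 0, 8], [-14, 43, -10], 91], [[0, 0, 8], [-8, 44, -10], 91], [[0, 0, 8], [-2, 45, -10], 91], [[0, 0, 8], [5, 45, -10], 91], [[0, 0, 8], [11, 44, -10], 91], [[0, 0, 8], [17, 42, -10], 91], [[0, 0, 8], [22, 39, -10], 91], [[0, 0, 8], [28, 35, -10], 91], [[0, 0, 8], [32, 31, -10], 91], [[0, 0, 8], [36, 26, -10], 91]]
10 end [555.  254.  313.7] [180.   0. -11.]
```

>>> servo_tool([
  [[0,0,8],[-14,43,-10],91],
  [[0,0,8],[-8,44,-10],91],
  [[0,0,8],[-2,45,-10],91],
  [[0,0,8],[5,45,-10],91],
  [[0,0,8],[11,44,-10],91],
  [[0,0,8],[17,42,-10],91],
  [[0,0,8],[22,39,-10],91],
  [[0,0,8],[28,35,-10],91],
  [[0,0,8],[32,31,-10],91],
  [[0,0,8],[36,26,-10],91],
])

```text
time_s: 1.5
ee_pos: [557.6, 240.4, 314.5]
ee_rot: [179.8, 0.1, -13.3]
force: [0.2, -0.3, -0.3]
gripper_width: 90.9
```

```bash
python3 - <<'E'
from workcell import env
import cv2,pickle
f=env.grab_frame("wrist");pickle.dump(f,open("w1.pkl","wb"))
print(env.state()["ee_pos"],f["eye"],f["attitude"])
cv2.imwrite("pics/w1.png",cv2.resize(f["pixels"][:,:,::-1],None,fx=1.56,fy=1.56,interpolation=cv2.INTER_CUBIC))
from h import *
plan([(535,95,315,-10.7,9),(535,95,315,-10.7,1)],91)
E
```

```text
[562.39743947 236.51202575 315.25781387] [574.55529599 310.57352099 485.37537829] [-15.0194489    0.10697366 -13.25638701]
[[[0, -0, -0.3], [1, 16, 0], 91], [[0, -0, -0.3], [1, 16, 0], 91], [[0, -0, -0.3], [1, 16, 0], 91], [[0, -0, -0.3], [1, 16, 0], 91], [[0, -0, -0.3], [0, 16, 0], 91], [[0, -0, -0.3], [0, 16, 0], 91], [[0, -0, -0.3], [0, 16, 0], 91], [[0, -0, -0.3], [0, 16, 0], 91], [[0, -0, -0.3], [0, 16, 0], 91], [[0.3, -0.3, -0.3], [-0.1, 0, 0.9], 91]]
10 end [535.1  95.  315. ] [-180.     0.   -10.7]
```

View pics/w1.png

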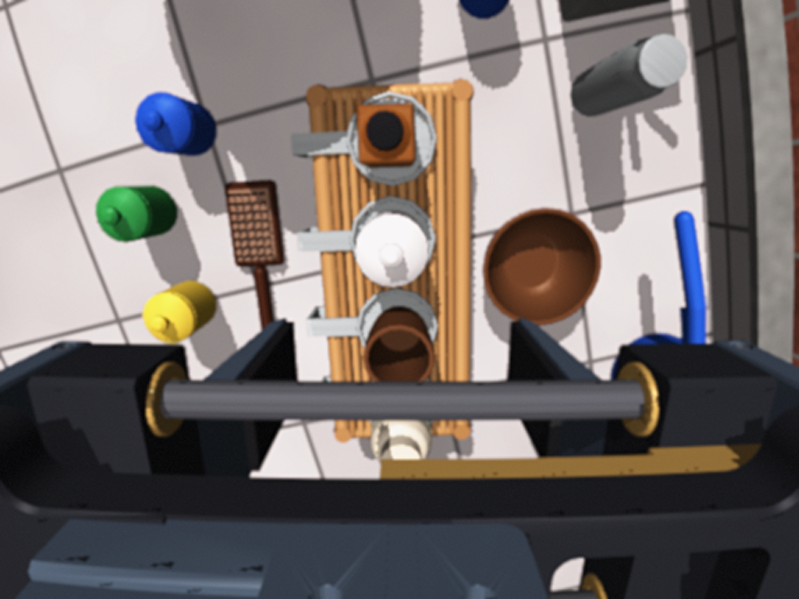

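```bash
python3 - <<'E'
import pickle,cv2
f=pickle.load(open("w1.pkl","rb"))
p=f["pixels"][:,:,::-1]
cv2.imwrite("pics/w1c.png",cv2.resize(p[55:185,200:305],None,fx=4.6,fy=4.6,interpolation=cv2.INTER_CUBIC))
cv2.imwrite("pics/w1d.png",cv2.resize(p[180:305,200:305],None,fx=4.6,fy=4.6,interpolation=cv2.INTER_CUBIC))
E
```

```text
(no output)
```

View pics/w1c.png

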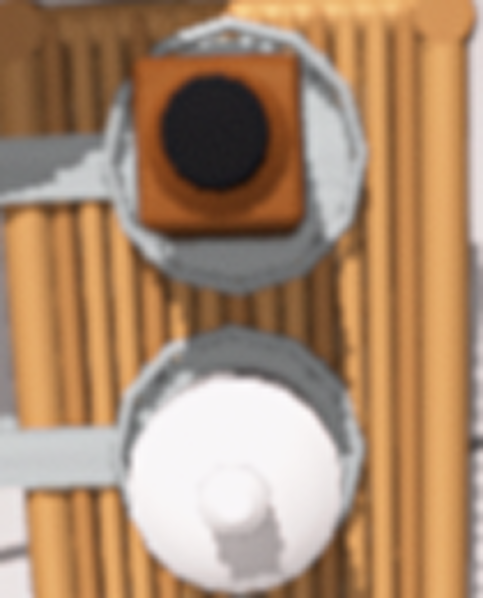

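View pics/w1d.png

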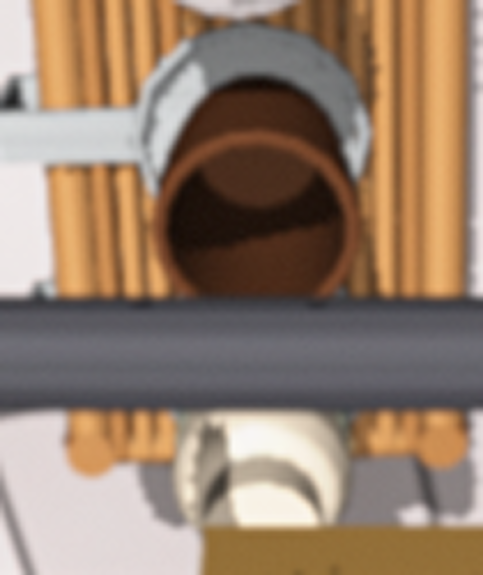

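```bash
python3 - <<'E'
import pickle,numpy as np
from h import *
f=pickle.load(open("w1.pkl","rb"))
m=lambda x,y,o:((x+.5)/4.6-.5+200,(y+.5)/4.6-.5+o)
print("cap",at_z(f,m(215,132,55),190).round(1))
c=np.array([at_z(f,m(*q,55),163) for q in [(135,57),(300,55),(305,228),(138,230)]])
print(c.round(1),c.mean(0)); 
for i in range(4):
    d=c[i]-c[i-3]; print(np.linalg.norm(d).round(1),np.degrees(np.arctan2(d[1],d[0])).round(1)%90)
print("jarlid",at_z(f,m(235,486,55),159).round(1),"w",np.linalg.norm(at_z(f,m(128,486,55),159)-at_z(f,m(343,486,55),159)))
print("knob",at_z(f,m(235,498,55),180).round(1))
print("cup",at_z(f,m(256,231,180),168).round(1),"w",np.linalg.norm(at_z(f,m(155,231,180),168)-at_z(f,m(357,231,180),168)))
for n,q,o in [("hoil",(234,155),55),("hjar",(241,449),55),("hcup",(256,141),180)]: print(n,at_z(f,m(*q,o),100).round(1))
E
```

```text
cap [570.6 345.3 190. ]
[[555.6 369.7 163. ]
 [594.2 360.9 163. ]
 [586.4 321.5 163. ]
 [546.3 330.5 163. ]] [570.6103058  345.66446781 163.        ]
39.5 77.30000000000001
40.2 78.8
41.1 77.3
40.2 76.6
jarlid [554.3 262.7 159. ] w 56.06300991756849
knob [554.9 262.9 180. ]
cup [539.9 177.7 168. ] w 54.881381378877045
hoil [573.2 348.4 100. ]
hjar [555.2 264.7 100. ]
hcup [539.7 179.8 100. ]
```

>>> servo_tool([
  [[0,0,0],[0,16,0],91],
  [[0,0,0],[0,16,0],91],
  [[0,0,0],[0,16,0],91],
  [[0,0,0],[0,16,0],91],
  [[0,0,-2],[0,16,0],91],
  [[0,0,0],[0,16,0],91],
  [[0,0,0],[0,16,0],91],
  [[0,0,0],[0,16,0],91],
  [[0,0,0],[0,16,0],91],
  [[0,0,0],[0,0,0],91],
])

```text
time_s: 2.8
ee_pos: [525.1, 86.9, 315.8]
ee_rot: [179.7, -0.2, -11.5]
force: [-0.9, 0.3, 0.1]
gripper_width: 91.4
```

```bash
python3 - <<'E'
from workcell import env
import cv2,pickle
f=env.grab_frame("wrist");pickle.dump(f,open("w2.pkl","wb"))
print(env.state()["ee_pos"],f["eye"],f["attitude"])
p=f["pixels"][:,:,::-1]
cv2.imwrite("pics/w2.png",cv2.resize(p[60:240,190:320],None,fx=3.3,fy=3.3,interpolation=cv2.INTER_CUBIC))
E
```

```text
[525.31144651  87.47498568 315.76570004] [539.21976962 158.21119569 486.52179908] [-15.17452373  -0.15692384 -11.49679448]
```

View pics/w2.png

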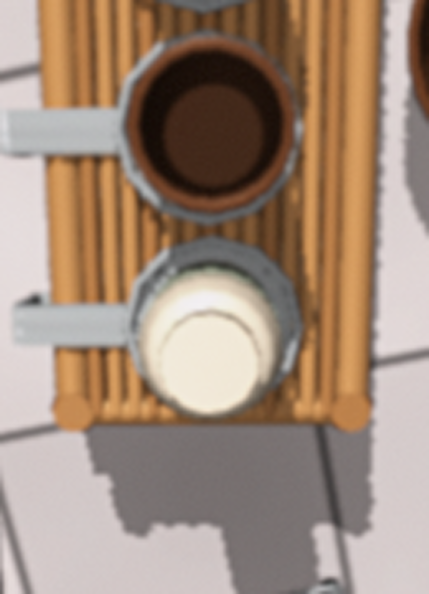

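```bash
python3 - <<'E'
import pickle,numpy as np
from h import *
f=pickle.load(open("w2.pkl","rb"))
m=lambda x,y:((x+.5)/3.3-.5+190,(y+.5)/3.3-.5+60)
print("cup",at_z(f,m(211,125),168).round(1))
print("sh",at_z(f,m(210,362),197).round(1))
plan([(527,100,230,-11,3),(527,100,129,-11,5),(527,100,129,-11,2)],91)
E
```

```text
cup [539.8 178.  168. ]
sh [524.5 104.  197. ]
[[[0.1, -0.1, -0.2], [-0, -4, 29], 91], [[0.1, -0.1, -0.2], [-0, -4, 29], 91], [[0.1, -0.1, -0.2], [-0, -4, 29], 91], [[0, 0, 0], [-0, -0, 20], 91], [[0, 0, 0], [-0, -0, 20], 91], [[0, 0, 0], [-0, -0, 20], 91], [[0, 0, 0], [-0, -0, 20], 91], [[0, 0, 0], [-0, -0, 20], 91], [[0, 0.1, 0.1], [-0.3, -0.5, -0.1], 91], [[0, 0.1, 0.1], [-0.3, -0.5, -0.1], 91]]
10 end [527.  100.1 128.9] [ 1.80e+02 -1.00e-01 -1.11e+01]
```

>>> servo_tool([
  [[0,0,0],[-2,-6,29],91],
  [[0,0,0],[-2,-6,29],91],
  [[0,0,0],[0,-5,29],91],
  [[0,0,0],[0,0,25],91],
  [[0,0,0],[0,0,25],91],
  [[0,0,0],[0,0,20],91],
  [[0,0,0],[0,0,15],91],
  [[0,0,0],[0,0,11],91],
  [[0,0,0],[0,0,3],91],
  [[0,0,0],[0,0,0],91],
])

```text
time_s: 4.1
ee_pos: [528.7, 109.4, 124.4]
ee_rot: [180.0, -0.4, -11.3]
force: [0.3, -0.6, -0.9]
gripper_width: 90.9
```

>>> servo_tool([
  [[0,0,0],[-2,3,-3],91],
  [[0,0,0],[-1,3,-1],91],
  [[0,0,0],[0,0,0],91],
  [[0,0,0],[0,0,0],40],
  [[0,0,0],[0,0,0],40],
  [[0,0,0],[0,0,0],40],
  [[0,0,0],[0,0,0],40],
  [[0,0,0],[0,0,0],40],
  [[0,0,0],[0,0,0],40],
  [[0,0,0],[0,0,0],40],
], squeeze=25)

```text
time_s: 5.35
ee_pos: [525.0, 103.8, 130.5]
ee_rot: [-179.9, -0.6, -11.3]
force: [-0.5, -0.1, 1.1]
gripper_width: 51.6
```

```bash
python3 - <<'E'
from h import *
from workcell import env
s=env.state();print(s["ee_pos"],s["gripper_width"])
c=np.array([518.25,-235.5])
for nm,yw in (("a",2.45),):
    y=np.array([-np.sin(np.radians(yw)),np.cos(np.radians(yw))])
    for b in (126,42,-42,-126): print(b,(c+b*y).round(1))
E
```

```text
[524.97987875 103.8078169  130.53830178] 51.59494739108321
126 [ 512.9 -109.6]
42 [ 516.5 -193.5]
-42 [ 520.  -277.5]
-126 [ 523.6 -361.4]
```

```bash
python3 - <<'E'
from h import *
plan([(525,104,240,-11,5),(524,-150,250,-4,5)],40)
E
```

```text
[[[-0, -0.1, -0.1], [0, -0, -22], 40], [[-0, -0.1, -0.1], [0, -0, -22], 40], [[-0, -0.1, -0.1], [0, -0, -22], 40], [[-0, -0.1, -0.1], [0, -0, -22], 40], [[-0, -0.1, -0.1], [0, -0, -22], 40], [[-0, -0, -1.4], [9, 50, -2], 40], [[-0, -0, -1.4], [8, 50, -2], 40], [[-0, -0, -1.4], [7, 50, -2], 40], [[-0, -0, -1.4], [6, 50, -2], 40], [[-0, -0, -1.4], [5, 51, -2], 40]]
10 end [ 524.1 -149.7  250.3] [-1.799e+02 -1.000e-01 -3.800e+00]
```

>>> servo_tool([
  [[0,0,0],[0,0,-12],40],
  [[0,0,0],[0,0,-22],40],
  [[0,0,0],[0,0,-24],40],
  [[0,0,0],[0,0,-24],40],
  [[0,0,0],[3,15,-20],40],
  [[0,0,-1],[6,30,-8],40],
  [[0,0,-2],[8,45,-2],40],
  [[0,0,-2],[7,48,0],40],
  [[0,0,-2],[6,48,0],40],
  [[0,0,-2],[5,48,0],40],
])

```text
time_s: 6.6
ee_pos: [527.8, -136.5, 251.8]
ee_rot: [180.0, -0.9, -1.6]
force: [0.6, 0.2, -1.2]
gripper_width: 51.6
```

```bash
python3 - <<'E'
from h import *
plan([(521,-361,250,2.5,6),(521,-361,250,2.5,4)],40)
E
```

```text
[[[0, -0.2, -0.7], [-0, 37, 0], 40], [[0, -0.2, -0.7], [-1, 37, 0], 40], [[0, -0.2, -0.7], [-1, 37, 0], 40], [[0, -0.2, -0.7], [-1, 37, 0], 40], [[0, -0.2, -0.7], [-2, 37, 0], 40], [[0, -0.2, -0.7], [-2, 37, 0], 40], [[0, 0.1, 0], [-0.1, 0.6, 0.5], 40], [[0, 0.1, 0], [-0.1, 0.6, 0.5], 40], [[0, 0.1, 0], [-0.1, 0.6, 0.5], 40], [[0, 0.1, 0], [-0.1, 0.6, 0.5], 40]]
10 end [ 521.2 -361.   250. ] [ 1.799e+02 -1.000e-01  2.600e+00]
```

>>> servo_tool([
  [[0,0,-0.7],[0,42,0],40],
  [[0,0,-0.7],[-1,42,0],40],
  [[0,0,-0.7],[-1,42,0],40],
  [[0,0,-0.7],[-1,38,0],40],
  [[0,0,-0.7],[-2,28,0],40],
  [[0,0,0],[-1,15,0],40],
  [[0,0,0],[0,5,0],40],
  [[0,-0.5,0],[0,0,0],40],
  [[0,0,0],[0,0,0],40],
  [[0,0,0],[0,0,0],40],
])

```text
time_s: 7.85
ee_pos: [520.8, -356.2, 255.3]
ee_rot: [179.9, -0.6, 1.9]
force: [-0.1, 0.2, -1.7]
gripper_width: 51.4
```

```bash
python3 - <<'E'
from workcell import env
import cv2,pickle
f=env.grab_frame("wrist");pickle.dump(f,open("w3.pkl","wb"))
print(env.state()["ee_pos"],env.state()["ee_rot"],f["eye"],f["attitude"])
p=f["pixels"][:,:,::-1]
cv2.imwrite("pics/w3.png",cv2.resize(p,None,fx=1.56,fy=1.56,interpolation=cv2.INTER_CUBIC))
E
```

```text
[ 520.86577083 -356.11961853  255.2751465 ] [179.91948196  -0.56147478   1.8925212 ] [ 516.67319159 -284.30977362  426.27147309] [-14.94201881  -0.56836864   1.89531532]
```

View pics/w3.png

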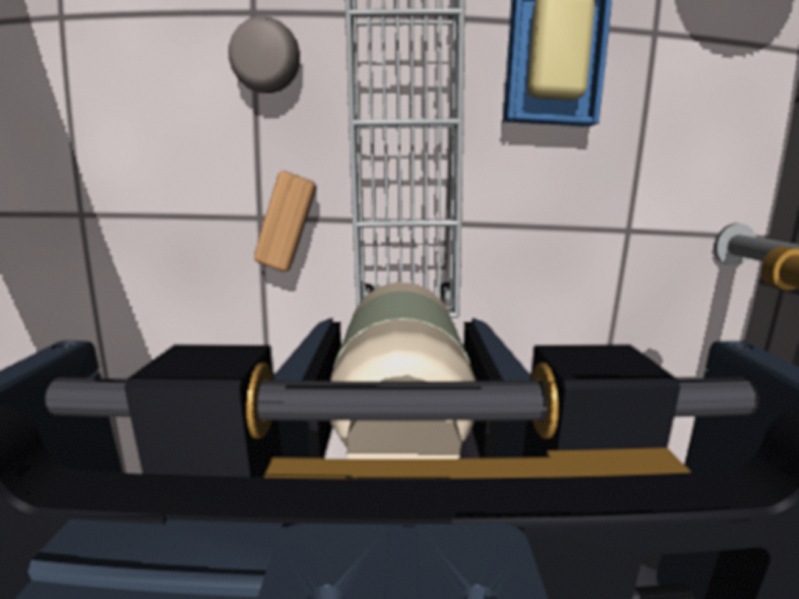

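The rack is seen ahead of the gripper. Its dividers are at rows 12, 122 and 223, and its long wires at about columns 355 and 459. I compute the rack pose from these.

```bash
python3 - <<'E'
import pickle,numpy as np,cv2
from h import *
f=pickle.load(open("w3.pkl","rb"))
p=f["pixels"][:,:,::-1]
cv2.imwrite("pics/w3c.png",cv2.resize(p[0:210,215:310],None,fx=2.85*1.3,fy=2.85,interpolation=cv2.INTER_CUBIC))
k=1.56
for q in [(349,12),(463,12),(353,122),(461,122),(357,223),(459,223),(457,313)]:
    print(q,at_z(f,((q[0]+.5)/k-.5,(q[1]+.5)/k-.5),50).round(1))
E
```

```text
(349, 12) [ 474.  -152.5   50. ]
(463, 12) [ 564.6 -149.1   50. ]
(353, 122) [ 478.3 -236.6   50. ]
(461, 122) [ 567.9 -233.4   50. ]
(357, 223) [ 482.4 -320.    50. ]
(459, 223) [ 571.5 -317.1   50. ]
(457, 313) [ 575.1 -399.3   50. ]
```

View pics/w3c.png

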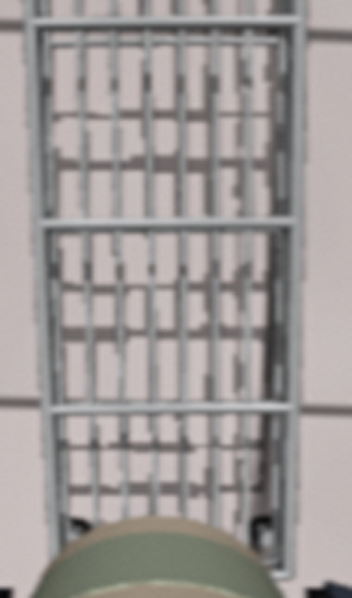

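>>> servo_tool([
  [[0,0,0],[3,2,18],40],
  [[0,0.5,0],[3,2,32],40],
  [[0,0,0],[1,1,36],40],
  [[0,0,0],[0,0,34],40],
  [[0,0,0],[0,0,24],40],
  [[0,0,0],[0,0,12],40],
  [[0,0,0],[0,0,6],40],
  [[0,0,0],[0,0,0],40],
  [[0,0,0],[0,0,0],40],
  [[0,0,0],[0,0,0],40],
])

```text
time_s: 9.15
ee_pos: [531.6, -359.9, 84.6]
ee_rot: [179.9, -1.1, 2.0]
force: [0.8, -0.7, -1.4]
gripper_width: 51.8
```

```bash
python3 - <<'E'
from workcell import env
s=env.state();print(s["ee_pos"],s["ee_rot"],s["force"])
E
```

```text
[ 531.64937388 -359.85941722   84.6349665 ] [179.91847859  -1.10720163   1.97988113] [ 0.8311216  -0.66342763 -1.38475402]
```

>>> servo_tool([
  [[0,-0.6,0],[-2,1,5],40],
  [[0,-0.5,0],[-1,0,5],40],
  [[0,0,0],[0,0,3],40],
  [[0,0,0],[0,0,1],40],
  [[0,0,0],[0,0,0],40],
  [[0,0,0],[0,0,1],40],
  [[0,0,0],[0,0,0],40],
  [[0,0,0],[0,0,0],40],
  [[0,0,0],[0,0,0],40],
  [[0,0,0],[0,0,0],40],
])

```text
time_s: 10.4
ee_pos: [529.1, -361.5, 69.7]
ee_rot: [179.8, -0.0, 2.0]
force: [-0.3, 0.3, -2.0]
gripper_width: 51.6
```

>>> servo_tool([
  [[0,0,0],[0,0,1],40],
  [[0,0,0],[0,0,1],40],
  [[0,0,0],[0,0,0],40],
  [[0,0,0],[0,0,0],40],
  [[0,0,0],[0,0,0.5],40],
  [[0,0,0],[0,0,0],40],
  [[0,0,0],[0,0,0],40],
  [[0,0,0],[0,0,0],40],
  [[0,0,0],[0,0,0],40],
  [[0,0,0],[0,0,0],40],
])

```text
time_s: 11.65
ee_pos: [529.2, -361.6, 67.7]
ee_rot: [179.8, -0.1, 2.0]
force: [-0.6, 0.3, -0.6]
gripper_width: 51.3
```

>>> servo_tool([
  [[0,0,0],[0,0,0.5],50],
  [[0,0,0],[0,0,0],54],
  [[0,0,0],[0,0,0],58],
  [[0,0,0],[0,0,0],91],
  [[0,0,0],[0,0,0],91],
  [[0,0,0],[0,0,0],91],
  [[0,0,0],[0,0,0],91],
  [[0,0,0],[0,0,-15],91],
  [[0,0,0],[0,0,-35],91],
  [[0,0,0],[0,0,-45],91],
])

```text
time_s: 12.9
ee_pos: [527.9, -360.4, 162.8]
ee_rot: [-180.0, 0.2, 2.0]
force: [1.0, -0.1, -0.3]
gripper_width: 91.0
```

```bash
python3 - <<'E'
from h import *
plan([(530,-340,250,-1,3),(539,170,270,-11,12)],91)
E
```

```text
[[[-0, 0.1, 1], [1, -7, -29], 91], [[-0, 0.1, 1], [1, -7, -29], 91], [[-0, 0.1, 1], [1, -7, -29], 91], [[-0, -0, 0.8], [-0, -42, -2], 91], [[-0, -0, 0.8], [-1, -42, -2], 91], [[-0, -0, 0.8], [-1, -42, -2], 91], [[-0, -0, 0.8], [-2, -42, -2], 91], [[-0, -0, 0.8], [-2, -42, -2], 91], [[-0, -0, 0.8], [-3, -42, -2], 91], [[-0, -0, 0.8], [-4, -42, -2], 91], [[-0, -0, 0.8], [-4, -42, -2], 91], [[-0, -0, 0.8], [-5, -42, -2], 91], [[-0, -0, 0.8], [-5, -42, -2], 91], [[-0, -0, 0.8], [-6, -42, -2], 91], [[-0, -0, 0.8], [-7, -42, -2], 91]]
15 end [538.7 166.7 274.1] [-1.80e+02 -1.00e-01 -1.06e+01]
```

>>> servo_tool([
  [[0,0,1],[0,-2,-30],91],
  [[0,0,1],[0,-15,-30],91],
  [[0,0,1],[0,-40,-20],91],
  [[0,0,1.5],[0,-55,-5],91],
  [[0,0,1.5],[-1,-55,0],91],
  [[0,0,1.5],[-2,-55,0],91],
  [[0,0,1.5],[-4,-55,0],91],
  [[0,0,1.5],[-5,-55,0],91],
  [[0,0,1.5],[-6,-55,0],91],
  [[0,0,1],[-7,-50,0],91],
])

```text
time_s: 14.15
ee_pos: [545.1, 85.7, 266.1]
ee_rot: [179.8, -1.4, -11.9]
force: [0.4, -0.4, 0.3]
gripper_width: 91.2
```

```bash
python3 - <<'E'
from workcell import env
import cv2
f=env.grab_frame("scene")
p=f["pixels"][:,:,::-1]
cv2.imwrite("pics/s2.png",cv2.resize(p[110:310,140:360],None,fx=3,fy=3,interpolation=cv2.INTER_CUBIC))
from h import *
plan([(540,178,220,-11.2,6)],91)
E
```

```text
[[[-0, -0.2, -0.1], [-4, -14, 8], 91], [[-0, -0.2, -0.1], [-4, -14, 8], 91], [[-0, -0.2, -0.1], [-4, -14, 8], 91], [[-0, -0.2, -0.1], [-4, -14, 8], 91], [[-0, -0.2, -0.1], [-4, -14, 8], 91], [[-0, -0.2, -0.1], [-4, -14, 8], 91]]
6 end [539.2 178.8 217.9] [-179.9   -0.2  -11.1]
```

View pics/s2.png

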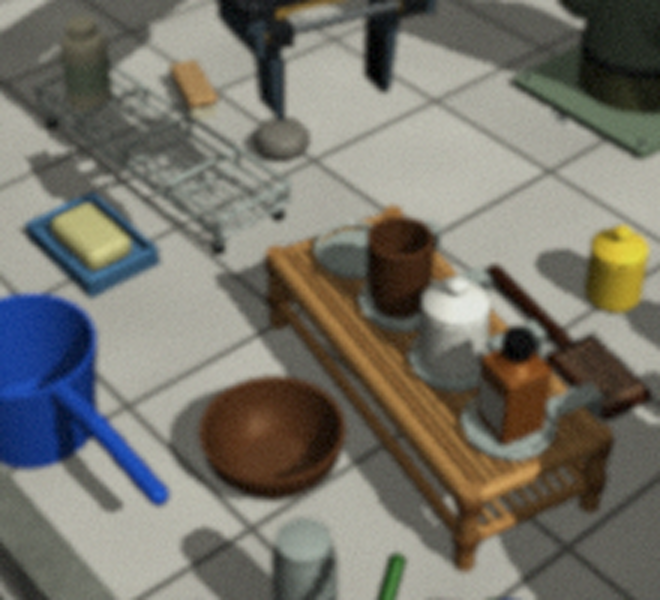

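Shampoo stands upright in the far-end bay (at ~(88,70) in the enlarged scene crop). The other three are undisturbed. Next is the cup.

>>> servo_tool([
  [[0,-0.4,0],[-4,-20,4],91],
  [[0,-0.4,0],[-4,-25,4],91],
  [[0,-0.4,0],[-4,-20,4],91],
  [[0,0,0],[-4,-10,4],91],
  [[0,0,0],[-3,-6,4],91],
  [[0,0,0],[0,0,2],91],
  [[0,0,0],[0,0,0],91],
  [[0,0,0],[0,0,0],91],
  [[0,0,0],[0,0,0],91],
  [[0,0,0],[0,0,0],91],
])

```text
time_s: 15.45
ee_pos: [543.1, 177.0, 247.9]
ee_rot: [-179.9, -0.5, -11.6]
force: [-1.0, -0.5, 0.1]
gripper_width: 91.1
```

>>> servo_tool([
  [[0,0,0],[-2,0,15],91],
  [[0,-0.3,0],[-1,0,27],91],
  [[0,0,0],[0,0,27],91],
  [[0,0,0],[0,0,20],91],
  [[0,0,0],[0,0,12],91],
  [[0,0,0],[0,0,8],91],
  [[0,0,0],[0,0,3],91],
  [[0,0,0],[0,0,0],91],
  [[0,0,0],[0,0,0],91],
  [[0,0,0],[0,0,0],91],
])

```text
time_s: 16.7
ee_pos: [540.0, 177.8, 130.0]
ee_rot: [-179.8, -0.2, -11.6]
force: [0.1, 0.2, 0.3]
gripper_width: 90.6
```

>>> servo_tool([
  [[0,0,0],[0,0,0],45],
  [[0,0,0],[0,0,0],45],
  [[0,0,0],[0,0,0],45],
  [[0,0,0],[0,0,0],45],
  [[0,0,0],[0,0,0],45],
  [[0,0,0],[0,0,0],45],
  [[0,0,0],[0,0,0],45],
  [[0,0,0],[0,0,-10],45],
  [[0,0,0],[0,0,-22],45],
  [[0,0,0],[0,0,-25],45],
], squeeze=20)

```text
time_s: 17.95
ee_pos: [538.5, 177.2, 187.7]
ee_rot: [-180.0, 0.0, -11.6]
force: [-1.1, 0.4, -0.9]
gripper_width: 56.8
```

>>> servo_tool([
  [[0,0,0],[2,8,-25],45],
  [[0,0,0],[4,20,-15],45],
  [[0,0,-1],[7,35,-5],45],
  [[0,0,-2],[9,47,0],45],
  [[0,0,-2],[8,47,0],45],
  [[0,0,-2],[6,47,0],45],
  [[0,0,-2],[5,47,0],45],
  [[0,0,-2],[3,47,0],45],
  [[0,0,-2],[1,47,0],45],
  [[0,0,-1],[0,42,0],45],
])

```text
time_s: 19.2
ee_pos: [541.9, -230.1, 237.8]
ee_rot: [180.0, -0.1, 2.9]
force: [0.2, 0.3, -1.4]
gripper_width: 57.1
```

```bash
python3 - <<'E'
from h import *
plan([(524.5,-277,240,2.5,10)],45)
E
```

```text
[[[0, -0, 0], [-2, 5, -0], 45], [[0, -0, 0], [-2, 5, -0], 45], [[0, -0, 0], [-2, 5, -0], 45], [[0, -0, 0], [-2, 5, -0], 45], [[0, -0, 0], [-2, 5, -0], 45], [[0, -0, 0], [-2, 5, -0], 45], [[0, -0, 0], [-2, 5, -0], 45], [[0, -0, 0], [-2, 5, -0], 45], [[0, -0, 0], [-2, 5, -0], 45], [[0, -0, 0], [-2, 5, -0], 45]]
10 end [ 524.5 -281.1  237.8] [ 1.8e+02 -1.0e-01  2.9e+00]
```

>>> servo_tool([
  [[0,0,0],[-4,18,0],45],
  [[0,0,0],[-5,10,8],45],
  [[0,0,0],[-5,4,18],45],
  [[0,0,0],[-2,0,28],45],
  [[0,0,0],[0,0,30],45],
  [[0,0,0],[0,0,22],45],
  [[0,0,0],[0,0,12],45],
  [[0,0,0],[0,0,6],45],
  [[0,0,0],[0,0,0],45],
  [[0,0,0],[0,0,0],45],
])

```text
time_s: 20.45
ee_pos: [522.7, -261.7, 109.4]
ee_rot: [-179.8, -0.0, 2.9]
force: [0.1, 0.1, -1.5]
gripper_width: 57.1
```

>>> servo_tool([
  [[0,0,0],[0,7,0],45],
  [[0,0,0],[1,6,2],45],
  [[0,0,0],[0,2,10],45],
  [[0,0,0],[0,0,12],45],
  [[0,0,0],[0,0,8],45],
  [[0,0,0],[0,0,4],45],
  [[0,0,0],[0,0,1],45],
  [[0,0,0],[0,0,0],45],
  [[0,0,0],[0,0,0],45],
  [[0,0,0],[0,0,0],45],
])

```text
time_s: 21.7
ee_pos: [525.4, -278.1, 70.9]
ee_rot: [-179.9, -0.1, 2.9]
force: [-0.2, 0.7, -1.2]
gripper_width: 56.9
```

>>> servo_tool([
  [[0,0,0],[0,0,1],45],
  [[0,0,0],[0,0,1],45],
  [[0,0,0],[0,0,1],45],
  [[0,0,0],[0,0,0],45],
  [[0,0,0],[0,0,0],45],
  [[0,0,0],[0,0,0],45],
  [[0,0,0],[0,0,0],45],
  [[0,0,0],[0,0,0.5],45],
  [[0,0,0],[0,0,0],45],
  [[0,0,0],[0,0,0],45],
])

```text
time_s: 22.95
ee_pos: [525.7, -278.3, 67.8]
ee_rot: [-179.9, -0.2, 2.9]
force: [-0.6, 0.2, -1.6]
gripper_width: 57.1
```

>>> servo_tool([
  [[0,0,0],[0,0,1],45],
  [[0,0,0],[0,0,0],45],
  [[0,0,0],[0,0,0],45],
  [[0,0,0],[0,0,0],60],
  [[0,0,0],[0,0,0],64],
  [[0,0,0],[0,0,0],91],
  [[0,0,0],[0,0,0],91],
  [[0,0,0],[0,0,0],91],
  [[0,0,0],[0,0,0],91],
  [[0,0,0],[0,0,-15],91],
])

```text
time_s: 24.2
ee_pos: [525.2, -278.1, 82.0]
ee_rot: [-179.8, -0.1, 2.9]
force: [0.2, 0.3, 0.8]
gripper_width: 91.1
```

>>> servo_tool([
  [[0,0,0],[0,0,-30],91],
  [[0,0,0],[0,0,-45],91],
  [[0,0,0],[0,-2,-50],91],
  [[0,0,1.5],[0,-20,-30],91],
  [[0,0,1.5],[0,-40,-10],91],
  [[0,0,1.5],[-1,-55,0],91],
  [[0,0,1.5],[-2,-55,0],91],
  [[0,0,1.5],[-3,-55,0],91],
  [[0,0,1.5],[-4,-55,0],91],
  [[0,0,1.5],[-5,-55,0],91],
])

```text
time_s: 25.45
ee_pos: [526.4, 64.3, 266.3]
ee_rot: [-179.9, -1.2, -8.4]
force: [-0.2, -0.0, 0.6]
gripper_width: 91.1
```

```bash
python3 - <<'E'
from workcell import env
import cv2
f=env.grab_frame("scene")
p=f["pixels"][:,:,::-1]
cv2.imwrite("pics/s3.png",cv2.resize(p[110:310,140:360],None,fx=3,fy=3,interpolation=cv2.INTER_CUBIC))
from h import *
print(env.state()["ee_pos"])
plan([(554.5,263,250,-11.2,6)],91)
E
```

```text
[526.31914597  71.03420962 266.40736677]
[[[-0.1, -0.2, 0.5], [0, -32, 3], 91], [[-0.1, -0.2, 0.5], [-0, -32, 3], 91], [[-0.1, -0.2, 0.5], [-1, -32, 3], 91], [[-0.1, -0.2, 0.5], [-1, -32, 3], 91], [[-0.1, -0.2, 0.5], [-1, -32, 3], 91], [[-0.1, -0.2, 0.5], [-1, -32, 3], 91]]
6 end [554.2 261.1 249.1] [179.9   0.  -11.2]
```

View pics/s3.png

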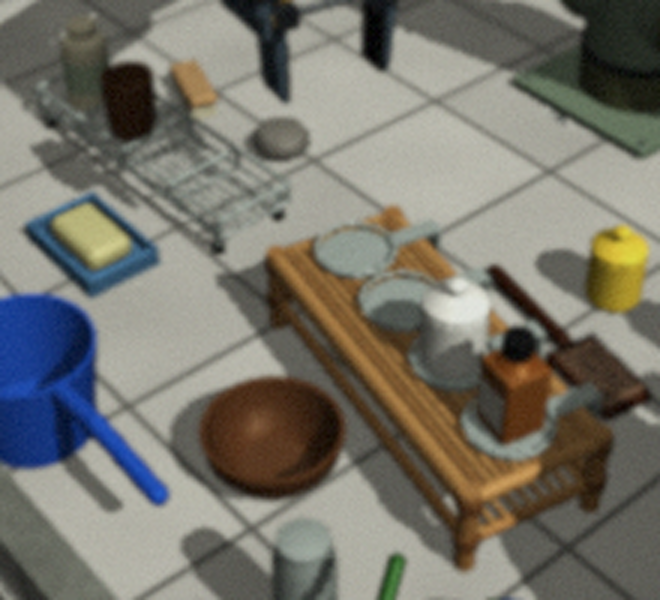

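Cup and shampoo both stand upright in their bays. Next is the jar, with its grasp at 141 mm and the TCP at about 122 mm.

>>> servo_tool([
  [[0,-0.4,0.5],[0,-40,3],91],
  [[0,-0.4,0.5],[0,-40,3],91],
  [[0,-0.4,0.5],[-1,-40,3],91],
  [[0,0,0.5],[-1,-30,3],91],
  [[0,0,0.5],[-1,-20,3],91],
  [[0,0,0],[-1,-10,0],91],
  [[0,0,0],[0,-4,0],91],
  [[0,0,0],[0,0,0],91],
  [[0,0,0],[0,0,0],91],
  [[0,0,0],[0,0,0],91],
])

```text
time_s: 26.75
ee_pos: [552.3, 258.3, 261.2]
ee_rot: [-179.4, -0.5, -10.6]
force: [-0.0, -0.5, -0.2]
gripper_width: 91.2
```

>>> servo_tool([
  [[-0.6,-0.4,0.3],[1,-3,15],91],
  [[0,0,0.3],[0,-2,28],91],
  [[0,0,0],[0,0,30],91],
  [[0,0,0],[0,0,28],91],
  [[0,0,0],[0,0,18],91],
  [[0,0,0],[0,0,10],91],
  [[0,0,0],[0,0,5],91],
  [[0,0,0],[0,0,0],91],
  [[0,0,0],[0,0,0],91],
  [[0,0,0],[0,0,0],91],
])

```text
time_s: 28.0
ee_pos: [554.6, 262.8, 118.9]
ee_rot: [179.8, 0.1, -11.4]
force: [-1.2, 0.5, 0.1]
gripper_width: 91.1
```

>>> servo_tool([
  [[0,0,0],[0,0,-3],91],
  [[0,0,0],[0,0,-1],45],
  [[0,0,0],[0,0,0],45],
  [[0,0,0],[0,0,0],45],
  [[0,0,0],[0,0,0],45],
  [[0,0,0],[0,0,0],45],
  [[0,0,0],[0,0,0],45],
  [[0,0,0],[0,0,0],45],
  [[0,0,0],[0,0,0],45],
  [[0,0,0],[0,0,0],45],
], squeeze=28)

```text
time_s: 29.25
ee_pos: [554.8, 263.1, 124.4]
ee_rot: [179.9, 0.0, -11.4]
force: [0.3, 0.4, 0.6]
gripper_width: 55.6
```

>>> servo_tool([
  [[0,0,0],[0,0,-12],45],
  [[0,0,0],[0,0,-24],45],
  [[0,0,0],[0,0,-28],45],
  [[0,0,0],[0,4,-28],45],
  [[0,0,0],[0,15,-20],45],
  [[0,0,-1],[2,30,-5],45],
  [[0,0,-2],[4,45,0],45],
  [[0,0,-2],[4,47,0],45],
  [[0,0,-2],[3,47,0],45],
  [[0,0,-2],[1,47,0],45],
])

```text
time_s: 30.5
ee_pos: [534.6, 24.6, 247.4]
ee_rot: [179.8, 0.1, -1.7]
force: [0.4, 0.1, -2.5]
gripper_width: 55.4
```

>>> servo_tool([
  [[0,0,-1],[-2,45,0],45],
  [[0,0,-1],[-2,45,0],45],
  [[0,0,-1],[-3,45,0],45],
  [[0,0,-1],[-3,36,0],45],
  [[0,0,0],[-3,22,0],45],
  [[0,0,0],[-2,10,4],45],
  [[0,0,0],[0,4,12],45],
  [[0,0,0],[0,0,20],45],
  [[0,0,0],[0,0,22],45],
  [[0,0,0],[0,0,20],45],
])

```text
time_s: 31.75
ee_pos: [518.0, -189.8, 168.9]
ee_rot: [179.9, 0.1, 2.3]
force: [0.1, -0.6, -3.2]
gripper_width: 55.9
```

>>> servo_tool([
  [[0,0,0],[2,2,24],45],
  [[0,0,0],[1,1,26],45],
  [[0,0,0],[0,0,20],45],
  [[0,0,0],[0,0,12],45],
  [[0,0,0],[0,0,7],45],
  [[0,0,0],[0,0,3],45],
  [[0,0,0],[0,0,1],45],
  [[0,0,0],[0,0,0],45],
  [[0,0,0],[0,0,0],45],
  [[0,0,0],[0,0,0],45],
])

```text
time_s: 33.0
ee_pos: [520.7, -187.2, 70.4]
ee_rot: [-180.0, 0.2, 2.6]
force: [-1.1, -0.2, -3.4]
gripper_width: 55.8
```

>>> servo_tool([
  [[0,0,0],[0,3,0],45],
  [[0,0,0],[0,3,2],45],
  [[0,0,0],[0,0,3],45],
  [[0,0,0],[0,0,2],45],
  [[0,0,0],[0,0,1],45],
  [[0,0,0],[0,0,0],45],
  [[0,0,0],[0,0,0],45],
  [[0,0,0],[0,0,0],45],
  [[0,0,0],[0,0,0],45],
  [[0,0,0],[0,0,0],45],
])

```text
time_s: 34.25
ee_pos: [521.1, -193.7, 62.0]
ee_rot: [-180.0, 0.1, 2.6]
force: [0.2, -0.4, -3.0]
gripper_width: 55.5
```

>>> servo_tool([
  [[0,0,0],[0,0,1],45],
  [[0,0,0],[0,0,0],45],
  [[0,0,0],[0,0,0],45],
  [[0,0,0],[0,0,0],58],
  [[0,0,0],[0,0,0],62],
  [[0,0,0],[0,0,0],91],
  [[0,0,0],[0,0,0],91],
  [[0,0,0],[0,0,0],91],
  [[0,0,0],[0,0,0],91],
  [[0,0,0],[0,0,-15],91],
])

```text
time_s: 35.5
ee_pos: [521.4, -193.8, 77.0]
ee_rot: [-180.0, 0.1, 2.6]
force: [0.1, 1.0, -0.1]
gripper_width: 91.0
```

>>> servo_tool([
  [[0,0,0],[0,0,-30],91],
  [[0,0,0],[0,0,-45],91],
  [[0,0,0],[0,-2,-50],91],
  [[0,0,1.5],[0,-20,-30],91],
  [[0,0,1.5],[0,-40,-10],91],
  [[0,0,1.5],[0,-55,0],91],
  [[0,0,1.5],[0,-55,0],91],
  [[0,0,2],[0,-55,0],91],
  [[0,0,2],[-1,-55,0],91],
  [[0,0,2],[-2,-55,0],91],
])

```text
time_s: 36.75
ee_pos: [538.7, 148.3, 261.1]
ee_rot: [-179.9, -1.0, -10.3]
force: [1.5, 0.7, 0.1]
gripper_width: 90.7
```

```bash
python3 - <<'E'
from workcell import env
import cv2
f=env.grab_frame("scene")
p=f["pixels"][:,:,::-1]
cv2.imwrite("pics/s4.png",cv2.resize(p[110:310,140:360],None,fx=3,fy=3,interpolation=cv2.INTER_CUBIC))
from h import *
print(env.state()["ee_pos"])
plan([(570.6,345.5,250,-12.5,6)],91)
E
```

```text
[539.18263073 155.21303444 261.00707856]
[[[-0.1, -0.2, 0.4], [-0, -32, 2], 91], [[-0.1, -0.2, 0.4], [-1, -32, 2], 91], [[-0.1, -0.2, 0.4], [-1, -32, 2], 91], [[-0.1, -0.2, 0.4], [-1, -32, 2], 91], [[-0.1, -0.2, 0.4], [-1, -32, 2], 91], [[-0.1, -0.2, 0.4], [-2, -32, 2], 91]]
6 end [570.3 344.8 249.7] [179.9   0.2 -12.5]
```

View pics/s4.png

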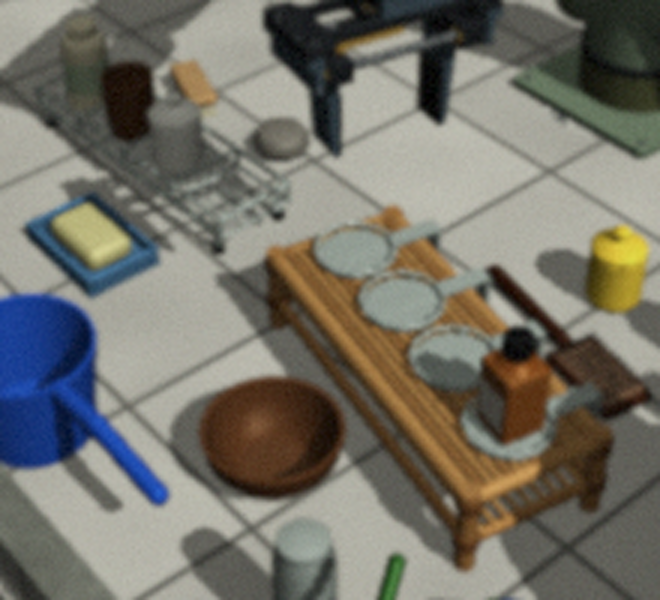

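Three stand upright in their bays. The oil bottle is the last.

>>> servo_tool([
  [[0,-0.4,0.5],[0,-40,2],91],
  [[0,-0.4,0.5],[-1,-40,2],91],
  [[0,-0.2,0.5],[-1,-40,2],91],
  [[0,0,0.3],[-1,-30,2],91],
  [[0,0,0],[-1,-22,2],91],
  [[0,0,0],[-1,-10,0],91],
  [[0,0,0],[0,-4,0],91],
  [[0,0,0],[0,0,0],91],
  [[0,0,0],[0,0,0],91],
  [[0,0,0],[0,0,0],91],
])

```text
time_s: 38.05
ee_pos: [570.0, 342.9, 259.2]
ee_rot: [-179.5, -0.3, -11.8]
force: [-0.9, -0.3, -0.2]
gripper_width: 90.8
```

>>> servo_tool([
  [[-0.5,-0.3,0.4],[0,-1.5,15],91],
  [[0,0,0.3],[0,-1,26],91],
  [[0,0,0],[0,0,28],91],
  [[0,0,0],[0,0,27],91],
  [[0,0,0],[0,0,18],91],
  [[0,0,0],[0,0,10],91],
  [[0,0,0],[0,0,4],91],
  [[0,0,0],[0,0,0],91],
  [[0,0,0],[0,0,0],91],
  [[0,0,0],[0,0,0],91],
])

```text
time_s: 39.3
ee_pos: [570.1, 344.4, 123.5]
ee_rot: [179.9, 0.1, -12.7]
force: [-0.6, 0.3, 0.4]
gripper_width: 91.4
```

>>> servo_tool([
  [[0,0,0],[0,-1,0],35],
  [[0,0,0],[0,0,0],35],
  [[0,0,0],[0,0,0],35],
  [[0,0,0],[0,0,0],35],
  [[0,0,0],[0,0,0],35],
  [[0,0,0],[0,0,0],35],
  [[0,0,0],[0,0,0],35],
  [[0,0,0],[0,0,0],35],
  [[0,0,0],[0,0,0],35],
  [[0,0,0],[0,0,0],35],
], squeeze=28)

```text
time_s: 40.55
ee_pos: [570.6, 345.7, 124.5]
ee_rot: [179.9, 0.1, -12.7]
force: [-0.5, 0.5, 0.7]
gripper_width: 42.2
```

>>> servo_tool([
  [[0,0,0],[0,0,-12],35],
  [[0,0,0],[0,0,-24],35],
  [[0,0,0],[0,0,-28],35],
  [[0,0,0],[0,4,-28],35],
  [[0,0,0],[0,15,-20],35],
  [[0,0,-1],[2,30,-5],35],
  [[0,0,-2],[3,45,0],35],
  [[0,0,-2],[3,47,0],35],
  [[0,0,-2],[2,47,0],35],
  [[0,0,-2],[0,47,0],35],
])

```text
time_s: 41.8
ee_pos: [539.7, 104.4, 249.2]
ee_rot: [179.8, 0.1, -3.2]
force: [0.3, -0.9, -1.2]
gripper_width: 42.0
```

>>> servo_tool([
  [[0,0,-1.3],[-2,45,0],35],
  [[0,0,-1.3],[-2,45,0],35],
  [[0,0,-1.3],[-3,45,0],35],
  [[0,0,-1],[-4,35,0],35],
  [[0,0,0],[-4,22,0],35],
  [[0,0,0],[-3,10,4],35],
  [[0,0,0],[-2,4,12],35],
  [[0,0,0],[0,0,20],35],
  [[0,0,0],[0,0,22],35],
  [[0,0,0],[0,0,20],35],
])

```text
time_s: 43.05
ee_pos: [509.1, -113.1, 171.5]
ee_rot: [179.7, 0.0, 1.6]
force: [0.4, -0.1, -2.0]
gripper_width: 41.9
```

>>> servo_tool([
  [[0,0,-0.5],[4,-1,24],35],
  [[0,0,0],[3,-1,26],35],
  [[0,0,0],[0,0,20],35],
  [[0,0,0],[0,0,12],35],
  [[0,0,0],[0,0,7],35],
  [[0,0,0],[0,0,3],35],
  [[0,0,0],[0,0,1],35],
  [[0,0,0],[0,0,0],35],
  [[0,0,0],[0,0,0],35],
  [[0,0,0],[0,0,0],35],
])

```text
time_s: 44.3
ee_pos: [514.0, -106.6, 72.9]
ee_rot: [179.9, 0.2, 2.4]
force: [-0.5, -0.4, -1.8]
gripper_width: 41.8
```

>>> servo_tool([
  [[0,0,0],[2,1,2],35],
  [[0,0,0],[1,1,4],35],
  [[0,0,0],[0,0,3],35],
  [[0,0,0],[0,0,1.5],35],
  [[0,0,0],[0,0,0],35],
  [[0,0,0],[0,0,0],35],
  [[0,0,0],[0,0,0],35],
  [[0,0,0],[0,0,0],35],
  [[0,0,0],[0,0,0],35],
  [[0,0,0],[0,0,0],35],
])

```text
time_s: 45.55
ee_pos: [517.4, -108.8, 61.9]
ee_rot: [179.9, 0.2, 2.4]
force: [-0.5, 0.2, -1.0]
gripper_width: 41.8
```

>>> servo_tool([
  [[0,0,0],[0,0,0.7],35],
  [[0,0,0],[0,0,0],35],
  [[0,0,0],[0,0,0],35],
  [[0,0,0],[0,0,0],44],
  [[0,0,0],[0,0,0],48],
  [[0,0,0],[0,0,0],91],
  [[0,0,0],[0,0,0],91],
  [[0,0,0],[0,0,0],91],
  [[0,0,0],[0,0,0],91],
  [[0,0,0],[0,0,-15],91],
])

```text
time_s: 46.8
ee_pos: [517.0, -108.7, 76.3]
ee_rot: [179.9, 0.3, 2.4]
force: [-0.1, -0.1, 0.4]
gripper_width: 90.9
```

>>> servo_tool([
  [[0,0,0],[0,0,-30],91],
  [[0,0,0],[0,0,-45],91],
  [[0,0,0],[0,0,-50],91],
  [[0,0,0],[-10,0,-40],91],
  [[0,0,0],[-40,0,-30],91],
  [[0,0,0],[-40,0,-20],91],
  [[0,0,0],[-20,0,0],91],
  [[0,0,0],[0,0,0],91],
  [[0,0,0],[0,0,0],91],
  [[0,0,0],[0,0,0],91],
])

```text
time_s: 48.05
ee_pos: [407.4, -112.9, 305.0]
ee_rot: [179.7, -0.3, 2.5]
force: [-0.1, 0.0, -0.7]
gripper_width: 90.9
```

```bash
python3 - <<'E'
from workcell import env
import cv2
f=env.grab_frame("scene")
p=f["pixels"][:,:,::-1]
cv2.imwrite("pics/s5.png",cv2.resize(p[110:280,130:360],None,fx=3.4,fy=3.4,interpolation=cv2.INTER_CUBIC))
f=env.grab_frame("top")
cv2.imwrite("pics/t5.png",cv2.resize(f["pixels"][130:270,110:420,::-1],None,fx=2.58,fy=2.58,interpolation=cv2.INTER_CUBIC))
E
```

```text
(no output)
```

View pics/s5.png

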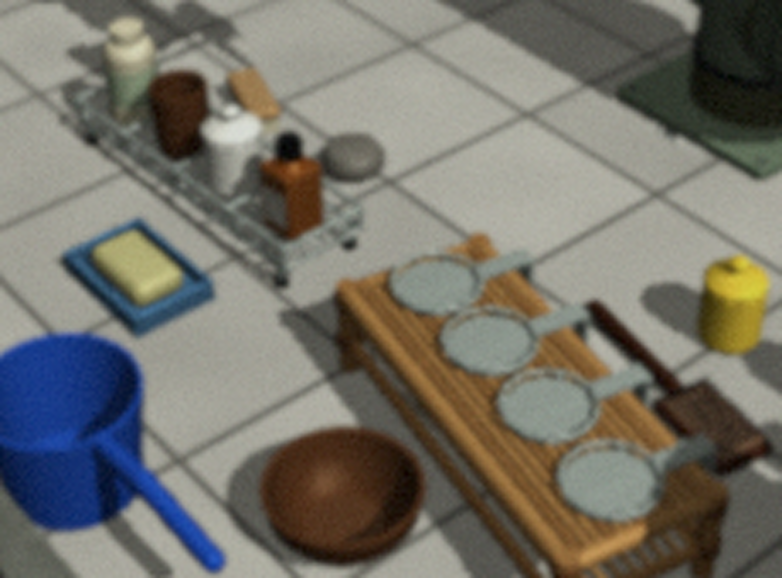

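View pics/t5.png

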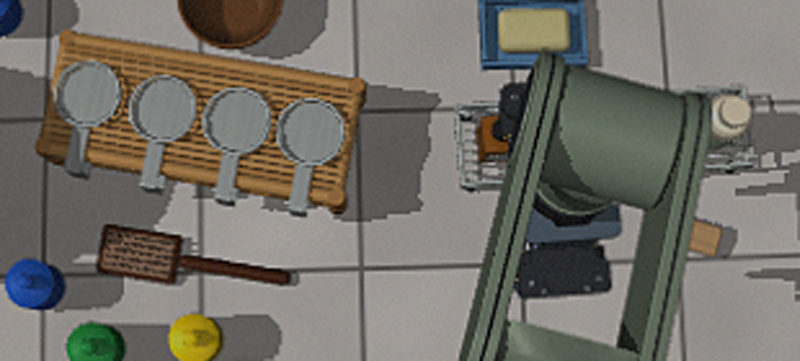

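All four stand upright in the rack and the brush is unmoved. I move the arm aside to measure the bays once from the top.

>>> servo_tool([
  [[0,0,0],[-10,-30,0],91],
  [[0,0,0],[-5,-45,0],91],
  [[0,0,0],[0,-45,0],91],
  [[0,0,0],[0,-45,0],91],
  [[0,0,0],[0,-45,0],91],
  [[0,0,0],[0,-30,0],91],
  [[0,0,0],[0,-10,0],91],
  [[0,0,0],[0,0,0],91],
  [[0,0,0],[0,0,0],91],
  [[0,0,0],[0,0,0],91],
])

```text
time_s: 49.4
ee_pos: [384.9, 142.4, 299.8]
ee_rot: [179.6, 0.1, 2.3]
force: [0.2, 0.3, -0.1]
gripper_width: 90.8
```

```bash
python3 - <<'E'
from workcell import env
import cv2,pickle
f=env.grab_frame("top"); pickle.dump(f,open("t6.pkl","wb"))
cv2.imwrite("pics/t6.png",cv2.resize(f["pixels"][145:215,280:412,::-1],None,fx=6,fy=6,interpolation=cv2.INTER_CUBIC))
E
```

```text
(no output)
```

View pics/t6.png

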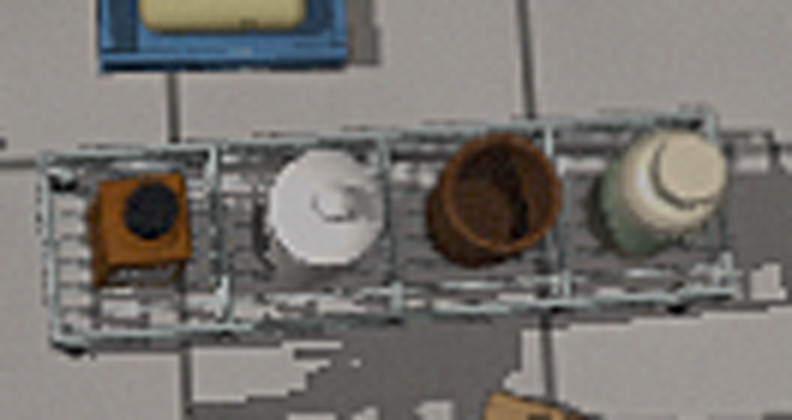

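```bash
python3 - <<'E'
import pickle
from h import *
f=pickle.load(open("t6.pkl","rb"))
m=lambda x,y:((x+.5)/6-.5+280,(y+.5)/6-.5+145)
c=np.array([518.25,-235.5]);a=np.radians(2.45)
for n,q,z in [("oil",(152,209),127),("jar",(326,208),97),("cup",(499,195),105),("sh",(690,167),134)]:
    P=at_z(f,m(*q),z)[:2]-c; print(n,"rack x,y",(P@[np.cos(a),np.sin(a)]).round(1),(P@[-np.sin(a),np.cos(a)]).round(1))
E
```

```text
oil rack x,y 1.8 127.7
jar rack x,y 2.7 41.0
cup rack x,y 2.1 -40.9
sh rack x,y 4.1 -126.0
```

All four are within about 5 mm of their bay centres. I hand in the job.

```bash
python3 - <<'E'
from workcell import env
print(env.job_done()); print(env.state()["time_s"])
E
```

```text
the job is handed in; nothing more can be done
None
the job is handed in; nothing more can be done
```

All four containers now stand upright in the rack, left to right as they stood on the shelf: oil, jar, cup, shampoo. I handed the job in at about 49.5 s of the 109 s allowed.

- **Placing:** the last top picture puts every container within 5 mm of its bay centre, against a tolerance of 22 mm along the row and 24 mm across. The scene picture showed all four upright.
- **Height:** I did not measure their height on the rack floor separately. Each was lowered to within about 1 mm of the floor before release.
- **Hairbrush:** by eye it has not moved. I did not measure it.
- **Robot:** the gripper is open and stands clear, about 300 mm above the table.
- **Disagreements:** the top and wrist cameras differed by about 5 mm on where the rack lies. I placed by the wrist camera. Early scene camera readings of the containers were up to 9 mm off the top camera's, so I used the wrist camera for the grasps too.

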